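# Release the swing bolt of a carving hold-down

## Robot

A 6-joint arm with a two-finger parallel gripper is mounted at the origin on a cart in front of the work surface, level with it; the furniture and walls round the work are solid. World frame = base frame: x ahead of the robot, y to its left, z up, the work surface at z = 0. Lengths are in m, angles in rad, forces in N, time in s.
With the tool pointing down it reaches from about 0.325 to 0.775 m from the base axis. Payload 5.5 kg.
Tool frame: the origin (TCP) lies between the finger pads; the fingertips stand 8 mm ahead of it and the grasp point (between the pads) lies 11 mm behind it (tcp_to_tips is the distance from the TCP to the fingertips, in m); z points along the fingers, y is the direction in which the jaws open and shut (so a half turn about z gives the same grasp; the last joint's range is limited). The gripper opens to 88 mm and grips with 3 to 60 N. Pads are 20 mm wide; open, the fingers measure 115 mm over their backs; the gripper's body (75 mm by 178 mm) begins 61 mm behind the grasp point.
Start: joints at [-1.161, 0.091, 1.231, -0, 1.82, -0.057], TCP at [0.27, -0.536, 0.231] pointing down, gripper open.
Joint ranges: [-2.87, 2.87], [-0.86, 2.18], [0.17, 2.46], [-1.51, 4.65], [0.06, 2.69], [-2.65, 2.65]. Speed limits (rad/s): [2.57, 2.57, 3.01, 3.14, 3.14, 3.14].

## Interface

Orientations are given as a unit quaternion [w, x, y, z].
In Python, from bench import * gives the robot as it stands. Calls block until the motion is done:
- move_to(position, orientation): joint-space move of the TCP to a pose.
- move_l(position, speed=0.15, orientation=None): straight line of the TCP; orientation=None keeps the orientation; speed is the mean speed in m/s.
- movej(angles): joint-space move.
- gripper_open() and close(): open the fingers fully, or close them until they stop; the grip force is fixed at half the most.
- hold(seconds).
- inverse_kinematics(position, orientation): joint angles nearest the present ones, or None.
- state(): the state.
- get_image(name): name is "scene" or "top" or "wrist"; returns a dict with "frame" (400x640x3 uint8, blue, green, red), "depth" (400x640 float32, m along the optical axis (not along the pixel's ray), 0 where there is no reading), "camera_matrix" (3x3 intrinsics, pixels), "view" (4x4, takes a point from world to camera coordinates). Camera axes: x right, y up, looking along -z (the intrinsics and any distortion apply to the point x, -y, -z); pixel columns grow to the right and rows downward; lengths in m; the calibration is good to about 2 mm. A picture is of the moment at which its call begins.
A pose or a line that the arm cannot do raises IKError and nothing moves.
- job_done(): hands the job in, once; it reports no verdict.
The state is a dict: "time": time; "joint_pos": joint angles; "dq": joint speeds; "joint_torque": joint torques, N m; "ee_pos": TCP position; "ee_rot": TCP orientation; "ft_force": force on the tool from outside, world axes, zero at the start; "moment": the same for the moment, N m; "finger_gap": finger opening in m.
Only numpy, scipy, OpenCV 4.12 (cv2) and the standard library are available. Lean on these libraries where they do the work, as an engineer would, in place of code of your own. Each camera call takes 0.05 s, during which the arm holds its last target.

## Task

Release the blue hold-down strap on the carving jig. Unscrew the brass wing nut (anticlockwise from above) only until it just lifts over the steel lip at the mouth of the strap's slot, at most about an eighth of a turn more, so feel for it: try the bolt outward gently after each small turn, and never drag the nut hard against the strap. Then swing the bolt out of the slot, away from the strap, until it leans over well past halfway down, and leave it there without disturbing the things lying around.

Things in the scene. Friction and masses are not known exactly. Their poses are not given: they have to be found in the camera images.
- jig: Fixed carving jig: wooden board 125x200x22 mm, four dowels, a pale spoon blank on it along its y, held by a fixed blue strap (strap), 36 mm wide, along its x (x -66 to 76). Origin at bench level; -x is its front, roughly towards the robot; z up. The strap's height depends on the blank: its top is at z 63 to 69; behind, at x 62, studs up to z 92.
- pin (a point): Centre of the clevis pin the bolt swings on: on the jig at x -55, y 0, z 16 mm, along the jig's y. Axes as the jig's. Above it the strap's front is forked by a 7.5 mm slot open to -x; a steel lip 3 mm thick (x -66.4 to -63.4), 10 mm high, stands on the strap either side of the slot's mouth, its top at z 73 to 79 (it varies and is not measured: feel for it), side rims as high at y +-17.
- wing_nut: Brass wing nut. Origin on the bolt axis at its underside; z along the bolt to its free end, x along the wings. Hub 16 mm across, 10 high; above it two upright wings (z 9 to 34), 48 mm tip to tip, 10 thick: pinch them across the thickness from above. Anticlockwise loosens; it rises 18 mm a turn, thread friction about 0.13 N m, stays put. Starts with its underside 2 to 9 mm below the lip's top.
- swing_bolt (a joint): Lean of the 6 mm steel eyebolt in rad: 0 upright in the slot (stop), growing as it leans to the jig's -x, up to 1.3; end 108 mm from the pin. Stiff pin (0.14 N m): it stays at any lean, 2 to 4 N at the nut move it. A caught nut has 1 to 2 mm of play. The hub dips as the bolt leans: it passes freely if, upright, it was about 1 mm over the lip; a nearly clear nut catches at up to 0.2 rad.
- sanding_block: Cork sanding block 56 x 100 x 28 mm, loose bystander left of the jig; origin at the centre of its underside.
- whetstone: Whetstone in a wooden tray, 60 x 150 x 30 mm, loose bystander left of the jig; origin at the centre of its underside.
- masking_tape: Roll of masking tape, 87 mm across, 24 mm high, loose bystander right of the jig; origin at the centre of its underside.
- oil_jar: Jar with a dark cap, 60 mm across, 88 mm high, loose bystander right of the jig; origin at the centre of its underside.

How it is judged:
On the way, in this order (a step that is already met when the one before it is completed fails the run):
1. the nut is loosened until its underside has risen to the top of the lip (within 1.2 mm), the bolt still in the slot (z of wing_nut in the frame of strap above 0.0718 m and value of joint swing_bolt below 0.3 rad), for 0.1 s.
2. the bolt is swung out of the slot (value of joint swing_bolt above 0.6 rad), for 0.1 s.
At the end, for the whole second after the job is handed in: the bolt leans out of the slot by more than 0.85 rad (about 50 degrees) and is at rest (value of joint swing_bolt above 0.85 rad and velocity of joint swing_bolt below 0.05 rad/s); the robot touches nothing.
It fails at once if the nut is dragged hard against the strap (contact force between wing_nut and strap above 45 N).
It fails at once if the nut is wound off too far (more than 3 mm above the top of the lip, about an eighth of a turn past the point where the bolt comes free) (z of wing_nut in the frame of strap above 0.076 m).
It fails at once if a bystander (sanding block, whetstone, masking tape or oil jar) is pushed about, moved over 25 mm (distance of any of sanding_block, whetstone, masking_tape, oil_jar from where it was at the start of the episode above 0.025 m).
It also fails if it takes over 72 s, if anything falls off the work surface, if the arm or the gripper's body presses on something with over 40 N, if the wrist force passes 120 N, or if a joint passes its speed limit or range.

## Working session

There is one attempt and no reset: what is moved stays moved. The work goes in short steps, each a Python script; the robot and the scene stay as the last script left them, time stands still between calls to the robot, and variables do not carry over. Pictures are saved under pics/ and viewed, and the job is handed in when it is done.

```bash
ls; mkdir -p pics; python3 - <<'E'
from bench import *
import cv2
s=state(); print(s)
for n in ["scene","top","wrist"]:
    d=get_image(n); cv2.imwrite(f"pics/a_{n}.png",d["frame"]); print(n,d["camera_matrix"].tolist(),d["view"].round(4).tolist())
    import numpy as np; np.savez(f"pics/a_{n}.npz",**{k:v for k,v in d.items()})
E
```

```text
pics
{'time': 0.0, 'joint_pos': array([-1.16067896e+00,  9.18431843e-02,  1.23185989e+00, -2.12648224e-05,
        1.81980116e+00, -5.67064674e-02]), 'dq': array([ 0.00030374, -0.00017471,  0.00052052, -0.00074112,  0.00192517,
        0.00031681]), 'joint_torque': array([ 1.52989596e-03, -4.46442676e+01, -4.06444287e+01,  6.98530627e-02,
        2.92446784e-02, -1.52148868e-04]), 'ee_pos': array([ 0.26990886, -0.53555143,  0.22953093]), 'ee_rot': array([-9.39095487e-04,  9.72883048e-01,  2.31295613e-01, -1.78162346e-04]), 'ft_force': array([ 0.52034784, -0.10518588,  0.38235548]), 'moment': array([-0.02596216,  0.01818715,  0.00155162]), 'finger_gap': 0.08773899846037518}
scene [[433.03934668840924, 0.0, 319.3875645748359], [0.0, 433.03934668840924, 205.0559830623776], [0.0, 0.0, 1.0]] [[-0.8777, -0.4784, -0.0268, 0.4894], [0.1759, -0.3738, 0.9107, -0.1422], [-0.4457, 0.7946, 0.4122, -1.0855], [0.0, 0.0, 0.0, 1.0]]
top [[503.7705909240764, 0.0, 326.47250648756244], [0.0, 503.7705909240764, 201.48484760447448], [0.0, 0.0, 1.0]] [[0.419, -0.908, 0.0031, -0.2016], [0.8871, 0.41, 0.212, -0.4814], [-0.1938, -0.0861, 0.9773, -1.5551], [0.0, 0.0, 0.0, 1.0]]
wrist [[300.2522924210431, 0.0, 318.10157498753875], [0.0, 300.2522924210431, 197.71844741885315], [0.0, 0.0, 1.0]] [[0.4506, -0.8927, -0.0019, -0.5994], [0.8541, 0.4316, -0.2903, 0.0366], [0.2599, 0.1292, 0.9569, -0.3907], [0.0, 0.0, 0.0, 1.0]]
```

View pics/a_scene.png

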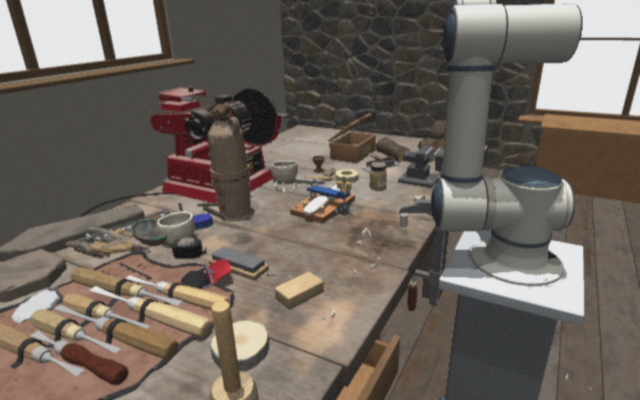

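View pics/a_top.png

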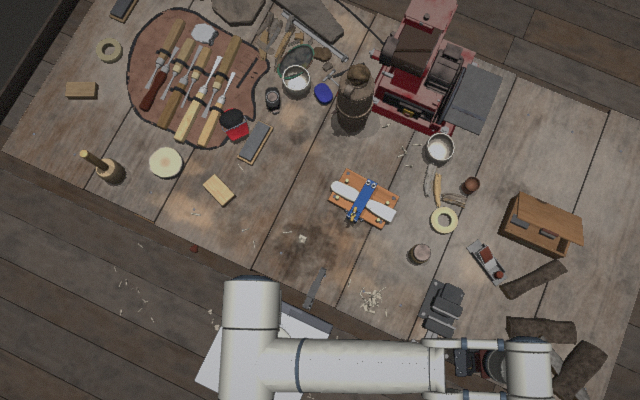

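View pics/a_wrist.png

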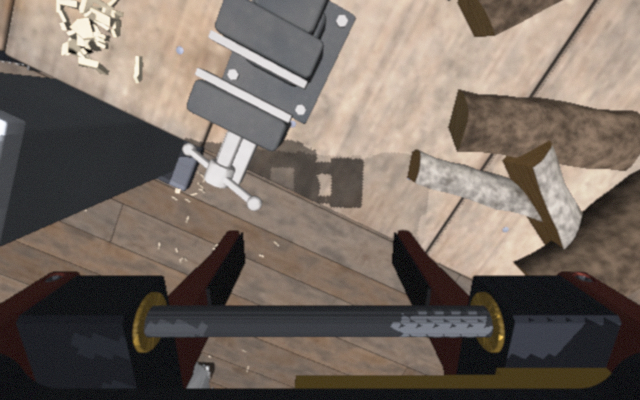

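The jig is at about (363,199) in the top view: orange board, blue strap, wing nut near (352,218). I'll localise it from the masks and depth.

```bash
cat > h.py <<'E'
import numpy as np, cv2
from scipy.spatial.transform import Rotation as R
def pts(d,uv):
    K=d["camera_matrix"];V=d["view"];uv=np.atleast_2d(uv)
    z=d["depth"][uv[:,1].astype(int),uv[:,0].astype(int)]
    c=np.c_[(uv[:,0]-K[0,2])/K[0,0]*z,-(uv[:,1]-K[1,2])/K[1,1]*z,-z]
    return (c-V[:3,3])@V[:3,:3]
def ray(d,uv,h):
    K=d["camera_matrix"];V=d["view"];uv=np.atleast_2d(uv).astype(float)
    c=np.c_[(uv[:,0]-K[0,2])/K[0,0],-(uv[:,1]-K[1,2])/K[1,1],-np.ones(len(uv))]
    w=c@V[:3,:3]; o=-V[:3,:3].T@V[:3,3]
    return o+w*((h-o[2])/w[:,2])[:,None]
def q_down(yaw,tilt=0):
    # tool z down; tool y axis (jaws) at world angle yaw
    y=np.array([np.cos(yaw),np.sin(yaw),0]);z=np.array([0,0,-1.]);x=np.cross(y,z)
    q=R.from_matrix(np.c_[x,y,z]).as_quat();return np.r_[q[3],q[:3]]
def blue(f):
    hsv=cv2.cvtColor(f,cv2.COLOR_BGR2HSV)
    return cv2.inRange(hsv,(100,120,60),(125,255,255))
E
python3 - <<'E'
from h import *
d=dict(np.load("pics/a_top.npz"))
f=d["frame"]; hsv=cv2.cvtColor(f,cv2.COLOR_BGR2HSV)
cv2.imwrite("pics/a_crop.png",cv2.resize(f[160:240,310:420],None,fx=7,fy=7,interpolation=cv2.INTER_NEAREST))
m=blue(f); m[:160]=0;m[240:]=0;m[:,:310]=0;m[:,420:]=0
v,u=np.nonzero(m); P=pts(d,np.c_[u,v]); k=(P[:,2]>0.055)&(P[:,2]<.08)
print(len(u),np.percentile(P[:,2],[5,50,95])); Q=P[k]
print(cv2.minAreaRect((Q[:,:2]*1000).astype(np.float32)))
o=cv2.inRange(hsv,(5,110,90),(20,255,255)); o[:160]=0;o[240:]=0;o[:,:310]=0;o[:,420:]=0
v,u=np.nonzero(o); P=pts(d,np.c_[u,v]); k=abs(P[:,2]-.022)<.006;print(k.sum())
print(cv2.minAreaRect((P[k][:,:2]*1000).astype(np.float32)))
print("nut guess",ray(d,[[352,218]],.1))
E
```

```text
334 [0.05866093 0.06475259 0.07082075]
((570.9965209960938, -80.12246704101562), (35.31443405151367, 142.7340087890625), 85.84315490722656)
876
((589.5025634765625, -82.28565979003906), (196.9630584716797, 124.415283203125), 85.32923889160156)
nut guess [[ 0.49785158 -0.07831347  0.1       ]]
```

View pics/a_crop.png

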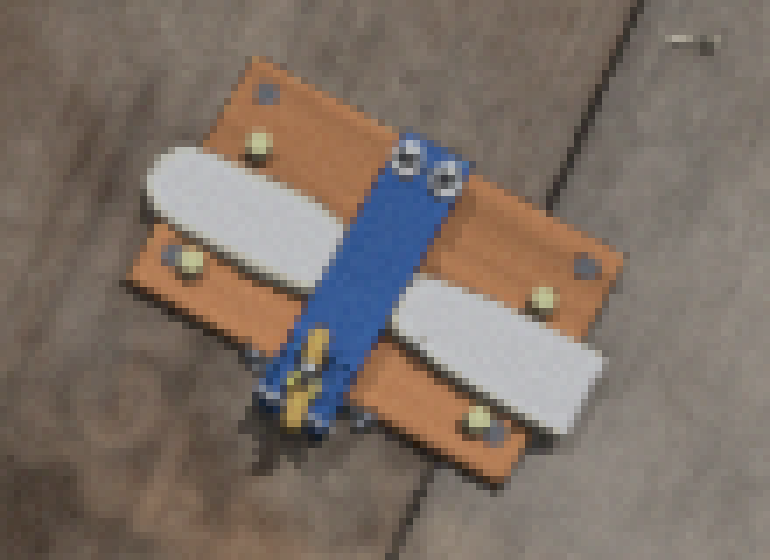

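```bash
python3 - <<'E'
from h import *
d=dict(np.load("pics/a_top.npz"))
c=lambda x,y:(x/7+310,y/7+160)
P=ray(d,[c(304,380),c(317,345),c(297,410)],.1);print(P)
w=P[1]-P[2];print("wing yaw",np.degrees(np.arctan2(w[1],w[0])))
w=dict(np.load("pics/a_wrist.npz"));V=w["view"];cam=-V[:3,:3].T@V[:3,3]
q=np.array([-9.39e-4,.97288,.2313,-1.78e-4]);Rt=R.from_quat(np.r_[q[1:],q[0]]).as_matrix()
print("cam in tool",Rt.T@(cam-np.array([.26991,-.53555,.22953])), "look in tool",Rt.T@(-V[2,:3]))
print(Rt.round(2))
from bench import inverse_kinematics
for yaw in np.arange(-180,180,30): 
    j=inverse_kinematics([.511,-.0755,.1],q_down(np.radians(yaw))); print(yaw,None if j is None else np.round(j,2))
E
```

```text
[[ 0.51028776 -0.07755289  0.1       ]
 [ 0.52700646 -0.07634064  0.1       ]
 [ 0.49677701 -0.08023759  0.1       ]]
wing yaw 7.345618593505988
cam in tool [ 7.87901607e-02  2.46499743e-05 -1.53868557e-01] look in tool [-2.90351461e-01  2.19646675e-04  9.56920049e-01]
[[ 0.89  0.45 -0.  ]
 [ 0.45 -0.89  0.  ]
 [ 0.   -0.   -1.  ]]
-180 None
-150 [-0.21 -0.12  1.67 -0.    1.59  2.41]
-120 [-0.21 -0.12  1.67 -0.    1.59  1.88]
-90 [-0.21 -0.12  1.67 -0.    1.59  1.36]
-60 [-0.21 -0.12  1.67 -0.    1.59  0.83]
-30 [-0.21 -0.12  1.67 -0.    1.59  0.31]
0 [-0.21 -0.12  1.67 -0.    1.59 -0.21]
30 [-0.21 -0.12  1.67 -0.    1.59 -0.74]
60 [-0.21 -0.12  1.67 -0.    1.59 -1.26]
90 [-0.21 -0.12  1.67 -0.    1.59 -1.78]
120 [-0.21 -0.12  1.67 -0.    1.59 -2.31]
150 None
```

```bash
python3 - <<'E'
from bench import *
from h import *
move_to([.511,-.0770,.2],q_down(np.radians(-83)))
d=get_image("wrist");np.savez("pics/b.npz",**d);cv2.imwrite("pics/b.png",d["frame"])
s=state();print(s["time"],s["ee_pos"],s["ft_force"])
f=d["frame"];hsv=cv2.cvtColor(f,cv2.COLOR_BGR2HSV)
cv2.imwrite("pics/b_c.png",cv2.resize(f[80:330,200:440],None,fx=2.3,fy=2.3))
E
```

```text
2.0833 [ 0.51099513 -0.07781965  0.2000419 ] [ 0.28109705 -0.25058627 -0.32584989]
```

View pics/b.png

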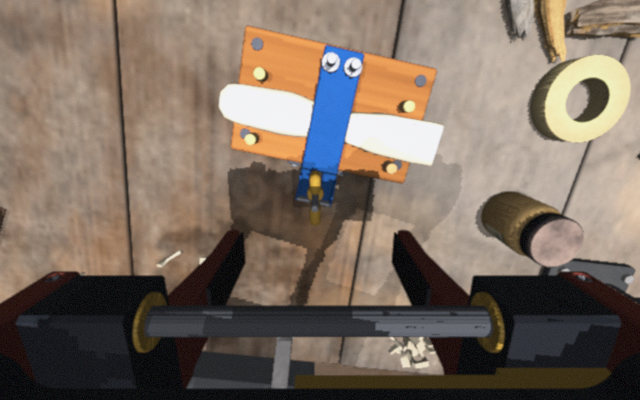

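View pics/b_c.png

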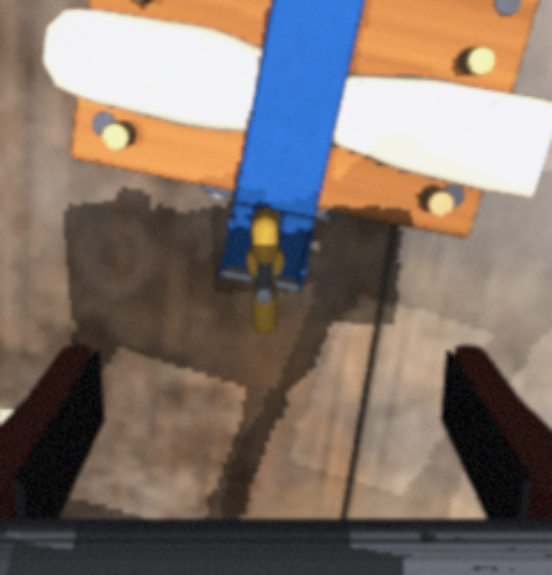

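The wrist view shows the nut with its wings nearly vertical in the image (far wing about (315,178), near wing (315,215), bolt end about (315,205)). Now measuring the strap axis and nut with depth.

```bash
python3 - <<'E'
from h import *
d=dict(np.load("pics/b.npz"));f=d["frame"];hsv=cv2.cvtColor(f,cv2.COLOR_BGR2HSV)
m=cv2.inRange(hsv,(98,120,30),(125,255,255));m[:40]=0;m[210:]=0;m[:,:290]=0;m[:,375:]=0
v,u=np.nonzero(m);P=pts(d,np.c_[u,v]);k=(P[:,2]>.05)&(P[:,2]<.08);P=P[k]
r=cv2.minAreaRect((P[:,:2]*1000).astype(np.float32));print(r,"z med",np.median(P[:,2]))
a=np.radians(r[2]-90 if r[2]>45 else r[2]);ex=np.array([np.cos(a),np.sin(a)]);ey=np.array([-ex[1],ex[0]])
print("yaw",np.degrees(a)); L=(P[:,:2]-np.array(r[0])/1000)@np.c_[ex,ey];print("x range",L.min(0),L.max(0))
b=cv2.inRange(hsv,(15,90,40),(32,255,255));b[:160]=0;b[226:]=0;b[:,:300]=0;b[:,335:]=0
v,u=np.nonzero(b);B=pts(d,np.c_[u,v]);
for lo,hi in((.06,.08),(.08,.09),(.09,.1),(.1,.115)):
    kk=(B[:,2]>lo)&(B[:,2]<hi);print(lo,kk.sum(), B[kk].mean(0) if kk.any() else 0)
T=B[(B[:,2]>.085)&(B[:,2]<.125)]
print("zpct",np.percentile(T[:,2],[50,80,90,97]))
print(cv2.minAreaRect((T[:,:2]*1000).astype(np.float32)))
top=T[T[:,2]>np.percentile(T[:,2],97)-.004]; print(len(top),cv2.minAreaRect((top[:,:2]*1000).astype(np.float32)), top[:,2].mean())
print("bolt tip ray",ray(d,[[315,207],[315,205]],.124))
for vv in range(160,226,3): print(vv,[tuple(pts(d,[[uu,vv]])[0].round(3)) for uu in (315,)],hsv[vv,315], d["depth"][vv,315])
E
```

```text
((570.9658813476562, -80.3349609375), (35.72592544555664, 138.83140563964844), 85.35490417480469) z med 0.06433911542561387
yaw -4.6450958251953125
x range [-0.06941572 -0.01786297] [0.06941572 0.01786296]
0.06 47 [ 0.51017972 -0.07389573  0.07756625]
0.08 39 [ 0.51332081 -0.07487671  0.08249103]
0.09 41 [ 0.52279795 -0.0747661   0.0962367 ]
0.1 347 [ 0.51301734 -0.07523756  0.10274478]
zpct [0.10267475 0.10367027 0.10411726 0.10461912]
((511.3107604980469, -75.19371032714844), (46.441078186035156, 9.250448226928711), 7.173886299133301)
326 ((511.1084289550781, -75.29930877685547), (46.02188491821289, 9.008035659790039), 7.085694789886475) 0.10290087053718369
bolt tip ray [[ 0.51203302 -0.07550431  0.124     ]
 [ 0.51372123 -0.07530257  0.124     ]]
160 [(np.float64(0.54), np.float64(-0.072), np.float64(0.063))] [107 192 218] 0.29246402
163 [(np.float64(0.537), np.float64(-0.072), np.float64(0.065))] [108 195 200] 0.29209816
166 [(np.float64(0.534), np.float64(-0.072), np.float64(0.065))] [108 194 197] 0.29251158
169 [(np.float64(0.531), np.float64(-0.073), np.float64(0.064))] [110 1
[... 930 characters left out ...]
oat64(0.514), np.float64(-0.075), np.float64(0.115))] [110  30  51] 0.2501813
205 [(np.float64(0.513), np.float64(-0.075), np.float64(0.122))] [120  19  68] 0.24447408
208 [(np.float64(0.511), np.float64(-0.076), np.float64(0.123))] [110  14 109] 0.24346606
211 [(np.float64(0.508), np.float64(-0.076), np.float64(0.123))] [15 16 94] 0.2441303
214 [(np.float64(0.499), np.float64(-0.077), np.float64(0.104))] [ 20 169 116] 0.2654535
217 [(np.float64(0.496), np.float64(-0.077), np.float64(0.104))] [ 21 166 114] 0.26615238
220 [(np.float64(0.493), np.float64(-0.078), np.float64(0.104))] [ 21 168 109] 0.26714337
223 [(np.float64(0.49), np.float64(-0.078), np.float64(0.104))] [ 20 171 106] 0.2684137
```

```bash
cat >> h.py <<'E'
PIN=np.array([.5115,-.0754,.016]);JY=np.radians(-4.6)
EX=np.array([np.cos(JY),np.sin(JY),0]);EY=np.array([-EX[1],EX[0],0])
def pose(yaw,z,th=0,off=(0,0)):
    q=q_down(np.radians(yaw));Rt=R.from_quat(np.r_[q[1:],q[0]])
    A=R.from_rotvec(-th*EY);p=PIN+np.r_[off,0]+A.apply([0,0,z-PIN[2]])
    q=(A*Rt).as_quat();return p,np.r_[q[3],q[:3]]
def rep(s,s0=None):
    return round(s["time"],2),np.round(s["ee_pos"]*1000,2),"F",np.round(s["ft_force"],1),"M",np.round(s["moment"],2),"gap",round(s["finger_gap"]*1000,2)
E
python3 - <<'E'
from bench import *
from h import *
p,q=pose(-83,.125);move_to(p,q);p,q=pose(-83,.091)
s=state();print(rep(s))
move_l(p,.06,q);print(rep(state()))
close();print(rep(state()))
d=get_image("wrist");cv2.imwrite("pics/c.png",d["frame"])
for th in(0,.1,.3,.6,.9,1):
  for y in (-83,0,20,40,60):
    p,q=pose(y,.095,th);j=inverse_kinematics(p,q);print(th,y,None if j is None else np.round(j,2))
E
```

```text
(2.48, array([510.84, -75.76, 124.57]), 'F', array([-0.5,  1.2,  0.9]), 'M', array([ 0.06, -0.  , -0.03]), 'gap', 87.67)
(3.2, array([511.52, -75.39,  91.04]), 'F', array([ 0.9, -0.5, -1.3]), 'M', array([ 0.02, -0.01,  0.01]), 'gap', 87.72)
(4.38, array([511.43, -74.8 ,  91.02]), 'F', array([-0.3,  3.7,  0.9]), 'M', array([ 0.6 ,  0.14, -0.14]), 'gap', 9.65)
0 -83 [-0.21 -0.12  1.68 -0.    1.58  1.24]
0 0 [-0.21 -0.12  1.68 -0.    1.58 -0.21]
0 20 [-0.21 -0.12  1.68 -0.    1.58 -0.56]
0 40 [-0.21 -0.12  1.68 -0.    1.58 -0.91]
0 60 [-0.21 -0.12  1.68 -0.    1.58 -1.26]
0.1 -83 [-0.22 -0.23  1.78  0.01  1.49  1.22]
0.1 0 [-0.22 -0.23  1.78  0.01  1.49 -0.22]
0.1 20 [-0.22 -0.23  1.78  0.01  1.49 -0.57]
0.1 40 [-0.22 -0.23  1.78  0.01  1.49 -0.92]
0.1 60 [-0.22 -0.23  1.78  0.01  1.49 -1.27]
0.3 -83 [-0.25 -0.48  2.    0.05  1.32  1.19]
0.3 0 [-0.25 -0.48  2.    0.05  1.32 -0.26]
0.3 20 [-0.25 -0.48  2.    0.05  1.32 -0.61]
0.3 40 [-0.25 -0.48  2.    0.05  1.32 -0.96]
0.3 60 [-0.25 -0.48  2.    0.05  1.32 -1.31]
0.6 -83 None
0.6 0 None
0.6 20 None
0.6 40 None
0.6 60 None
0.9 -83 None
0.9 0 None
0.9 20 None
0.9 40 None
0.9 60 None
1 -83 None
1 0 None
1 20 None
1 40 None
1 60 None
```

View pics/c.png

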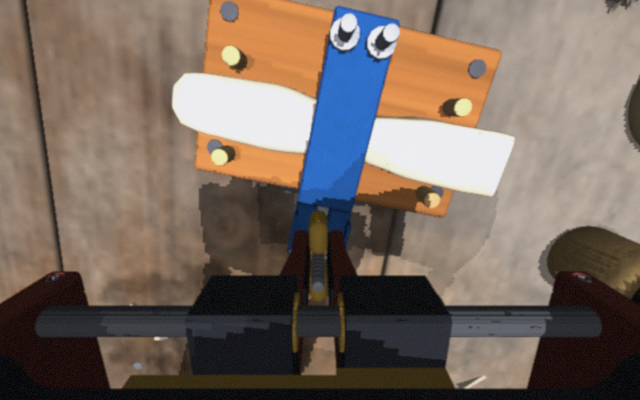

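```bash
cat >> h.py <<'E'
OFF=(0.0,.0006)
def turn(a0,a1,b):
    n=int(np.ceil(abs(a1-a0)/10))
    for a in np.linspace(a0,a1,n+1)[1:]:
        p,q=pose(-83+a,.091+.018*a/360,0,OFF);b.move_to(p,q)
    b.hold(.1)
    print("turned",a1,*rep(b.state()))
def feel(a,b,thmax=.05,lim=10):
    z=.091+.018*a/360; f=lambda s:float(s["ft_force"]@EX)
    f0=np.mean([f(b.state())]);out=[];th=0;hit=False
    while th<thmax-1e-6:
        th+=.0125;p,q=pose(-83+a,z,th,OFF);b.move_l(p,.03,q)
        F=f(b.state());out.append(round(F,1))
        if F-f0>lim: hit=True;break
    print("feel",a,"f0",round(f0,1),out,"th",round(th,4),"HIT" if hit else "free",*rep(b.state()))
    if hit:
        p,q=pose(-83+a,z,0,OFF);b.move_l(p,.03,q)
    return th,hit
E
python3 - <<'E'
import bench as b
from h import *
turn(0,40,b)
feel(40,b)
print(rep(b.state()))
d=b.get_image("wrist");cv2.imwrite("pics/d.png",d["frame"])
E
```

```text
turned 40 5.69 [511.44 -74.69  92.98] F [-1.5  3.   1.3] M [0.58 0.27 0.08] gap 9.46
feel 40 f0 -1.7 [1.2, 0.2, 2.7, 3.6] th 0.05 free 6.69 [508.09 -74.47  93.03] F [ 3.9  3.9 -1. ] M [ 0.63 -0.64  0.04] gap 9.81
(6.69, array([508.09, -74.47,  93.03]), 'F', array([ 3.9,  3.9, -1. ]), 'M', array([ 0.63, -0.64,  0.04]), 'gap', 9.81)
```

View pics/d.png

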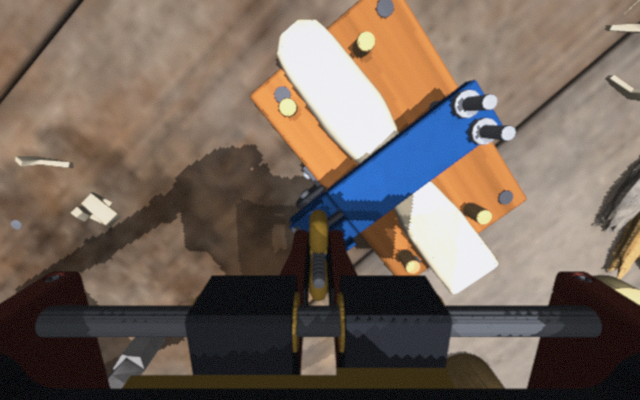

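```bash
cat >> h.py <<'E'
def feel2(a,b,th,thmax,f0=0,lim=9,dz=0):
    z=.091+dz+.018*a/360; f=lambda s:float(s["ft_force"]@EX);out=[];hit=False
    while th<thmax-1e-6:
        th+=.0125;p,q=pose(-83+a,z,th,OFF);b.move_l(p,.03,q)
        s=b.state();F=f(s);out.append((round(th,3),round(F,1),round(float(s["ft_force"][2]),1)))
        if F-f0>lim: hit=True;break
    print("feel",a,out,"HIT" if hit else "free",*rep(b.state()))
    return th,hit
E
python3 - <<'E'
import bench as b
from h import *
feel2(40,b,.05,.1)
d=b.get_image("wrist");cv2.imwrite("pics/e.png",d["frame"][150:320,200:440].repeat(3,0).repeat(3,1))
E
```

```text
feel 40 [(0.062, 5.7, -2.3), (0.075, 7.3, -1.1), (0.087, 9.6, -3.4)] HIT 7.49 [506.29 -74.33  93.07] F [ 9.9  3.1 -3.4] M [ 0.63 -1.24  0.07] gap 9.45
```

View pics/e.png

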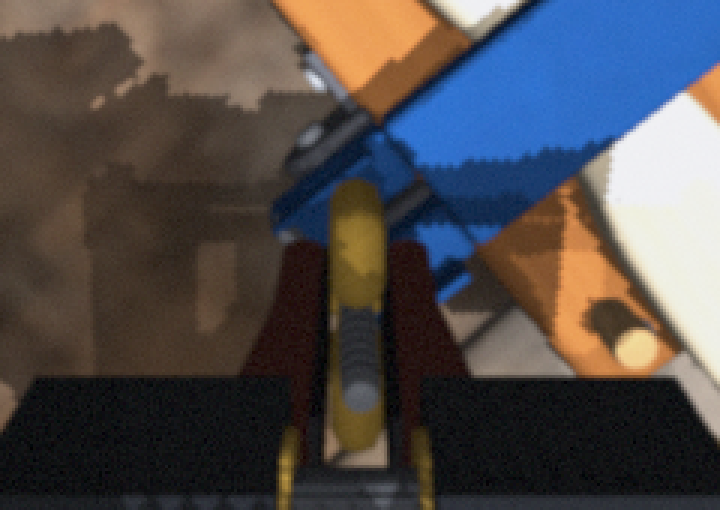

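Caught (the force ramps about 2 N/mm). I'll go back, turn in small steps and retest.

```bash
cat >> h.py <<'E'
def back(a,b):
    p,q=pose(-83+a,.091+.018*a/360,0,OFF);b.move_l(p,.06,q)
E
python3 - <<'E'
import bench as b
from h import *
back(40,b)
a=40
for a1 in (60,75):
    turn(a,a1,b);a=a1
    th,hit=feel2(a,b,0.025,.0875,lim=8.5)
    if not hit: break
    back(a,b)
print(a,hit)
E
```

```text
turned 60 8.48 [511.36 -74.72  94.  ] F [-0.8  4.8  0.3] M [ 0.79 -0.04  0.08] gap 9.85
feel 60 [(0.038, 1.3, -0.2), (0.05, 3.4, 0.8), (0.062, 4.0, -1.1), (0.075, 5.8, -0.3), (0.087, -1.8, 4.8)] free 9.73 [504.71 -74.07  94.48] F [-1.5  4.5  4.8] M [0.78 0.16 0.07] gap 9.62
60 False
```

```bash
python3 - <<'E'
import bench as b
from h import *
b.hold(.1);print(rep(b.state()))
d=b.get_image("wrist");np.savez("pics/f.npz",**d);cv2.imwrite("pics/f.png",d["frame"][150:320,200:440].repeat(3,0).repeat(3,1))
E
```

```text
(9.83, array([504.79, -74.22,  94.62]), 'F', array([-0.5,  4.6,  5.5]), 'M', array([0.88, 0.25, 0.11]), 'gap', 9.77)
```

View pics/f.png

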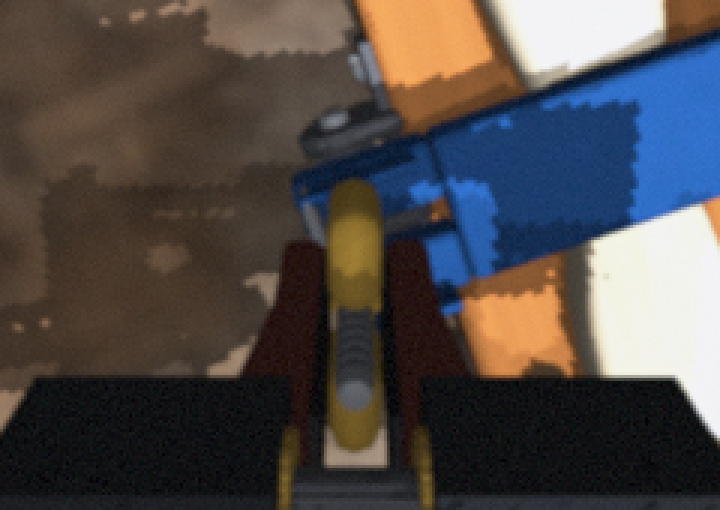

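```bash
python3 - <<'E'
import bench as b
from h import *
feel2(60,b,.0875,.2,lim=8.5)
E
```

```text
feel 60 [(0.1, 2.1, 4.5), (0.112, 2.6, 4.4), (0.125, -0.7, 5.8), (0.137, 1.9, 5.6), (0.15, -1.5, 7.7), (0.163, 1.8, 5.8), (0.175, 0.0, 6.7), (0.188, 3.7, 5.2), (0.2, 1.0, 7.2)] free 12.13 [496.82 -73.48  93.98] F [1.5 5.6 7.2] M [ 0.92 -0.05  0.28] gap 10.21
```

```bash
python3 - <<'E'
import bench as b
from h import *
d=b.get_image("wrist");np.savez("pics/g.npz",**d);cv2.imwrite("pics/g.png",d["frame"][120:320,180:440].repeat(3,0).repeat(3,1))
d=b.get_image("top");np.savez("pics/gt.npz",**d);cv2.imwrite("pics/gt.png",cv2.resize(d["frame"][150:250,300:430],None,fx=6,fy=6))
d=b.get_image("scene");cv2.imwrite("pics/gs.png",cv2.resize(d["frame"][140:260,260:420],None,fx=5,fy=5))
E
```

```text
(no output)
```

View pics/g.png

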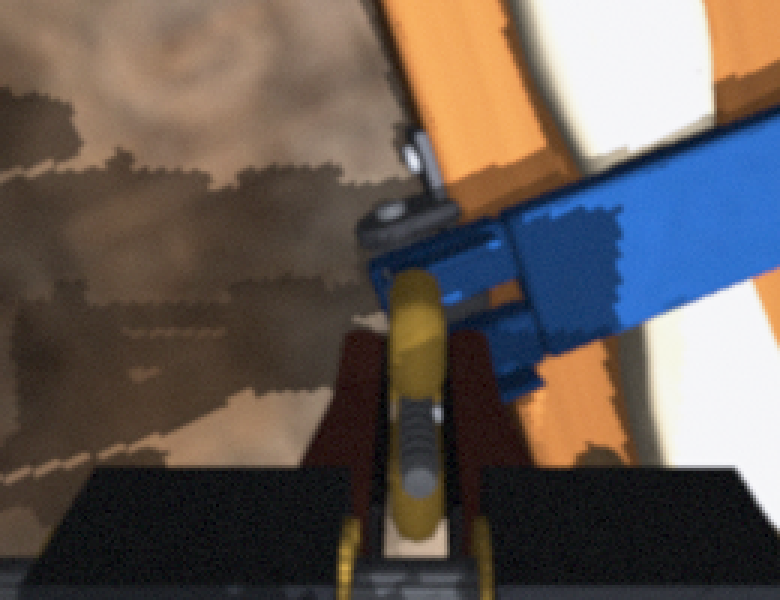

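View pics/gs.png

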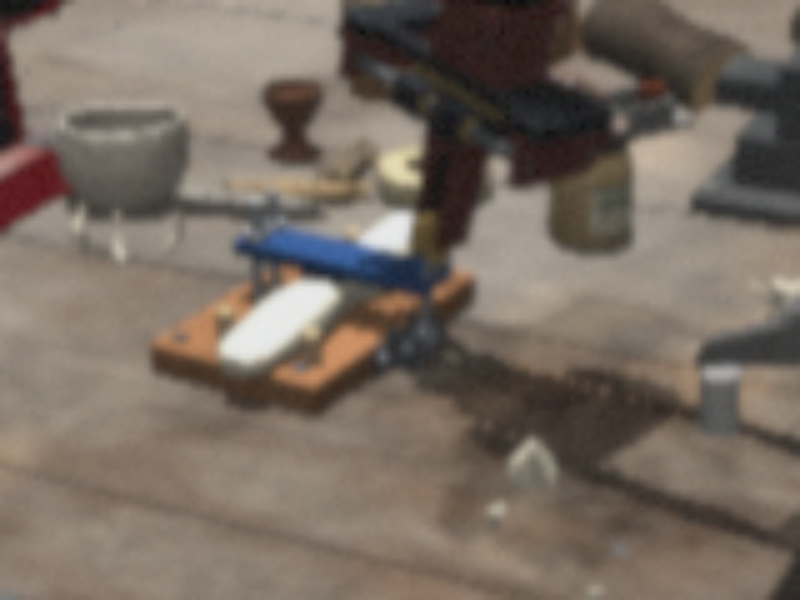

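The bolt is out by about 0.19 rad, but the TCP sits 1.5 mm above its commanded arc with Fz at +7 N. So the nut is riding over the lip rather than clear of it. I'll go back upright, turn a bit more and watch the height error.

```bash
cat >> h.py <<'E'
def feel3(a,b,th,thmax,lim=9,st=.0125):
    z=.091+.018*a/360;hit=False
    sg=np.sign(thmax-th)
    while sg*(thmax-th)>1e-6:
        th+=st*sg;p,q=pose(-83+a,z,th,OFF);b.move_l(p,.03,q)
        s=b.state();F=s["ft_force"];e=(s["ee_pos"]-p)*1000
        print(round(th,3),"Fx %.1f Fz %.1f  ex %.2f ez %.2f"%(F@EX,F[2],e@EX,e[2]))
        if abs(F@EX)>lim: hit=True;break
    print("HIT" if hit else "free",*rep(s))
    return th,hit
E
python3 - <<'E'
import bench as b
from h import *
th,h=feel3(60,b,.2,0,lim=9,st=.025)
E
```

```text
0.175 Fx -8.1 Fz 10.4  ex -0.51 ez 1.17
0.15 Fx -0.2 Fz 6.7  ex 0.66 ez 1.38
0.125 Fx -5.4 Fz 8.9  ex -0.34 ez 1.09
0.1 Fx 0.2 Fz 7.1  ex 0.79 ez 1.00
0.075 Fx -6.1 Fz 8.9  ex -0.74 ez 0.71
0.05 Fx 0.1 Fz 2.8  ex 0.12 ez -0.18
0.025 Fx -1.3 Fz 3.0  ex -0.06 ez -0.13
0.0 Fx -1.7 Fz 2.3  ex -0.14 ez -0.13
free 14.28 [511.36 -74.74  93.87] F [-1.3  5.3  2.3] M [0.91 0.1  0.04] gap 9.61
```

```bash
python3 - <<'E'
import bench as b
from h import *
turn(60,80,b)
th,h=feel3(80,b,0,.2,lim=8.5)
E
```

```text
turned 80 14.97 [511.32 -74.73  94.9 ] F [-0.4  5.4  1.8] M [ 0.92 -0.    0.09] gap 9.98
0.012 Fx 1.3 Fz 2.1  ex -0.00 ez -0.06
0.025 Fx -0.2 Fz 1.7  ex -0.03 ez -0.05
0.038 Fx 0.4 Fz 1.8  ex 0.06 ez -0.01
0.05 Fx -0.3 Fz 2.4  ex -0.05 ez 0.12
0.062 Fx 1.8 Fz 2.3  ex 0.19 ez 0.18
0.075 Fx 1.8 Fz 3.1  ex 0.33 ez 0.31
0.088 Fx 1.1 Fz 3.3  ex 0.34 ez 0.44
0.1 Fx -0.3 Fz 3.1  ex 0.47 ez 0.60
0.112 Fx 2.2 Fz 3.2  ex 0.67 ez 0.67
0.125 Fx 1.6 Fz 2.2  ex 0.52 ez 0.72
0.137 Fx 1.8 Fz 3.4  ex 0.67 ez 0.79
0.15 Fx 3.6 Fz 3.2  ex 0.84 ez 0.86
0.162 Fx 1.4 Fz 3.5  ex 0.59 ez 0.84
0.175 Fx 2.0 Fz 3.3  ex 0.71 ez 0.86
0.188 Fx 0.6 Fz 4.5  ex 0.49 ez 0.87
0.2 Fx 2.0 Fz 4.1  ex 0.67 ez 0.89
free 18.97 [496.52 -73.56  94.32] F [2.5 6.3 4.1] M [ 0.93 -0.34  0.33] gap 9.73
```

Passes smoothly with low force at 80° of turn. Continuing outward to 0.3 rad, then I'll release.

```bash
python3 - <<'E'
import bench as b
from h import *
th,h=feel3(80,b,.2,.3,lim=12,st=.025)
d=b.get_image("wrist");cv2.imwrite("pics/h.png",d["frame"][120:320,180:440].repeat(3,0).repeat(3,1))
for z in (.095,.11,.125,.145,.16):
  p,q=pose(-3,z,.3,OFF);j=b.inverse_kinematics(p,q);print(z,p,None if j is None else j.round(2))
def pp(th):
    c=np.array([-82*np.sin(th)+5*np.cos(th)+14,82*np.cos(th)+5*np.sin(th)+8])/1000
    return PIN+c[0]*EX+np.array([0,0,c[1]])
for t in (.2,.3,.6,.8,1.,1.1):
    j=b.inverse_kinematics(pp(t),q_down(np.radians(-4.6)));print(t,pp(t).round(3),None if j is None else j.round(2))
E
```

```text
0.225 Fx 1.0 Fz 4.5  ex 0.43 ez 0.82
0.25 Fx -0.4 Fz 4.0  ex 0.05 ez 0.59
0.275 Fx -0.7 Fz 3.5  ex -0.01 ez 0.37
0.3 Fx -0.8 Fz 1.7  ex -0.29 ez -0.09
free 19.97 [487.95 -72.81  91.38] F [-0.3  5.6  1.7] M [ 0.87 -0.03  0.38] gap 9.83
0.095 [ 0.4882291  -0.07292767  0.09147158] [-0.25 -0.48  2.    0.05  1.32 -0.21]
0.11 [ 0.48381058 -0.07257216  0.10580163] [-0.25 -0.5   1.99  0.05  1.35 -0.21]
0.125 [ 0.47939206 -0.07221666  0.12013168] [-0.26 -0.51  1.98  0.05  1.38 -0.21]
0.145 [ 0.47350069 -0.07174265  0.13923841] [-0.26 -0.53  1.96  0.05  1.43 -0.21]
0.16 [ 0.46908216 -0.07138714  0.15356845] [-0.26 -0.55  1.94  0.05  1.46 -0.21]
0.2 [ 0.514 -0.076  0.105] [-0.21 -0.11  1.66 -0.    1.6  -0.13]
0.3 [ 0.506 -0.075  0.104] [-0.21 -0.14  1.68 -0.    1.6  -0.13]
0.6 [ 0.483 -0.073  0.095] [-0.22 -0.2   1.75 -0.    1.59 -0.14]
0.8 [ 0.47  -0.072  0.085] [-0.22 -0.23  1.79 -0.    1.58 -0.14]
1.0 [ 0.459 -0.071  0.073] [-0.23 -0.25  1.84 -0.    1.56 -0.15]
1.1 [ 0.455 -0.071  0.066] [-0.23 -0.26  1.86 -0.    1.55 -0.15]
```

View pics/h.png

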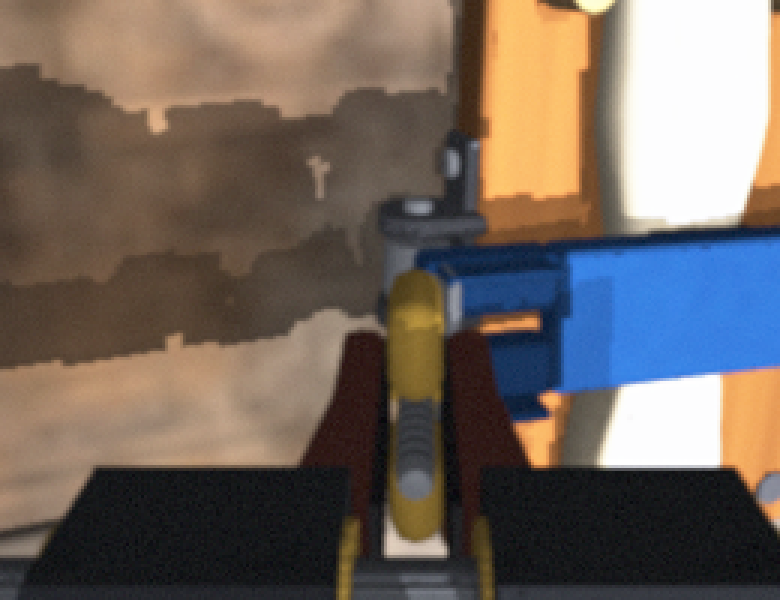

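The nut is clear of the strap's mouth (height error back to about 0). I'll release, back off along the bolt axis, close the fingers, and push the bolt over from behind.

```bash
python3 - <<'E'
import bench as b
from h import *
b.gripper_open();print(rep(b.state()))
p,q=pose(-3,.16,.3,OFF);b.move_l(p,.12,q)
d=b.get_image("wrist");cv2.imwrite("pics/i.png",d["frame"])
Q=q_down(JY)
p2=PIN+.02*EX+np.array([0,0,.15]);b.move_to(p2,Q);b.close();print(rep(b.state()))
d=b.get_image("wrist");cv2.imwrite("pics/j.png",d["frame"])
E
```

```text
(21.27, array([488.23, -72.92,  91.49]), 'F', array([ 0.1,  0.4, -0.2]), 'M', array([-0.06,  0.08,  0.04]), 'gap', 88.02)
(23.97, array([531.42, -77.  , 165.97]), 'F', array([ 0.3,  0.7, -0.6]), 'M', array([-0.02, -0.1 , -0.03]), 'gap', 0.34)
```

View pics/i.png

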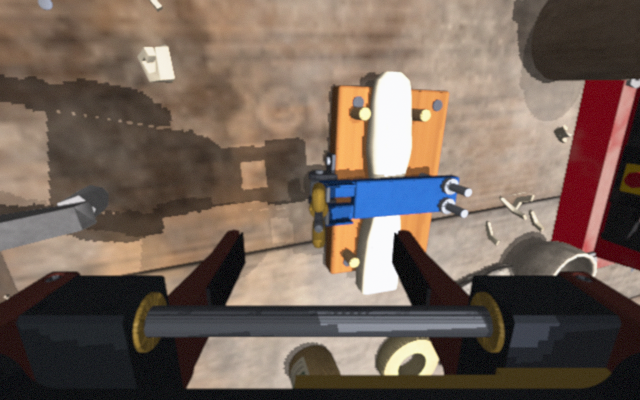

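View pics/j.png

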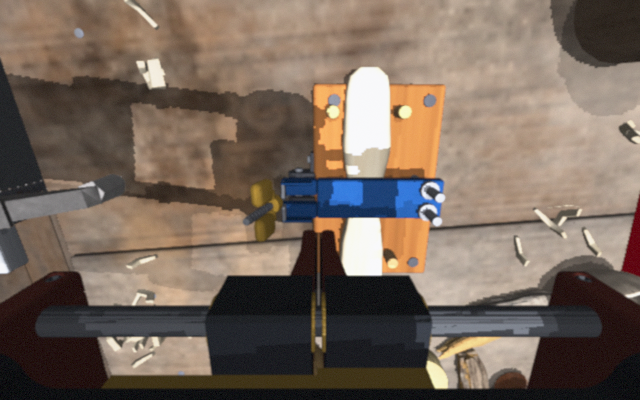

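```bash
python3 - <<'E'
import bench as b
from h import *
Q=q_down(JY)
def pp(th):
    c=np.array([-82*np.sin(th)+5*np.cos(th)+14,82*np.cos(th)+5*np.sin(th)+8])/1000
    return PIN+c[0]*EX+np.array([0,0,c[1]])
b.move_l(pp(.15),.1,Q)
for t in np.arange(.2,1.13,.1):
    b.move_l(pp(t),.05,Q);s=b.state();print(round(t,2),*rep(s))
    if np.linalg.norm(s["ft_force"])>15: break
b.hold(.1)
d=b.get_image("wrist");cv2.imwrite("pics/k.png",d["frame"])
d=b.get_image("scene");cv2.imwrite("pics/ks.png",cv2.resize(d["frame"][140:260,260:420],None,fx=5,fy=5))
E
```

```text
0.2 25.03 [514.28 -75.67 106.06] F [-0.4 -0.3 -0.3] M [-0.01 -0.06 -0.03] gap 0.73
0.3 25.35 [505.78 -74.94 103.82] F [-0.1 -0.3  0.2] M [ 0.01 -0.08 -0.02] gap 0.23
0.4 25.67 [497.85 -74.3  101.35] F [-0.5 -0.2 -0.6] M [-0.01 -0.06  0.02] gap 0.79
0.5 25.98 [490.17 -73.64  98.06] F [-0.3 -0.1 -0.2] M [-0.04 -0.06 -0.01] gap 0.19
0.6 26.3 [482.9  -73.08  94.12] F [ 0.2 -0.7 -0.2] M [-0.01 -0.06 -0.01] gap 0.29
0.7 26.62 [476.06 -72.52  89.46] F [ 0.6 -0.2 -0.5] M [-0.06 -0.05 -0.02] gap 0.43
0.8 26.93 [469.75 -72.    84.2 ] F [-0.   0.1  0. ] M [-0.03 -0.04  0.04] gap 0.4
0.9 27.25 [464.   -71.56  78.35] F [-0.2 -0.8 -0.6] M [-0.02 -0.04 -0.04] gap 0.42
1.0 27.57 [458.88 -71.09  71.96] F [-0.3 -0.7  0.1] M [-0.05 -0.09  0.02] gap 0.46
1.1 27.88 [454.38 -70.76  65.07] F [0.9 0.3 0.2] M [-0.05 -0.1  -0.  ] gap 0.61
```

View pics/k.png

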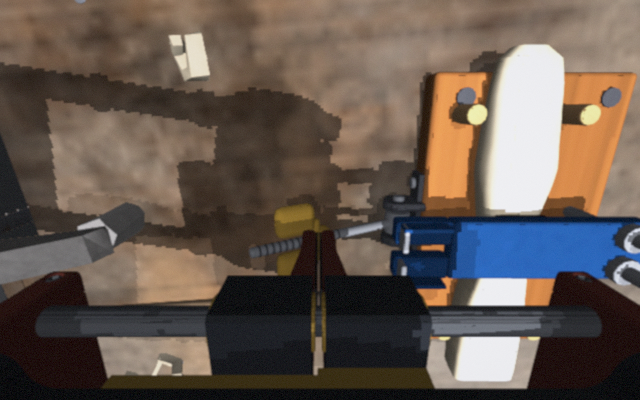

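View pics/ks.png

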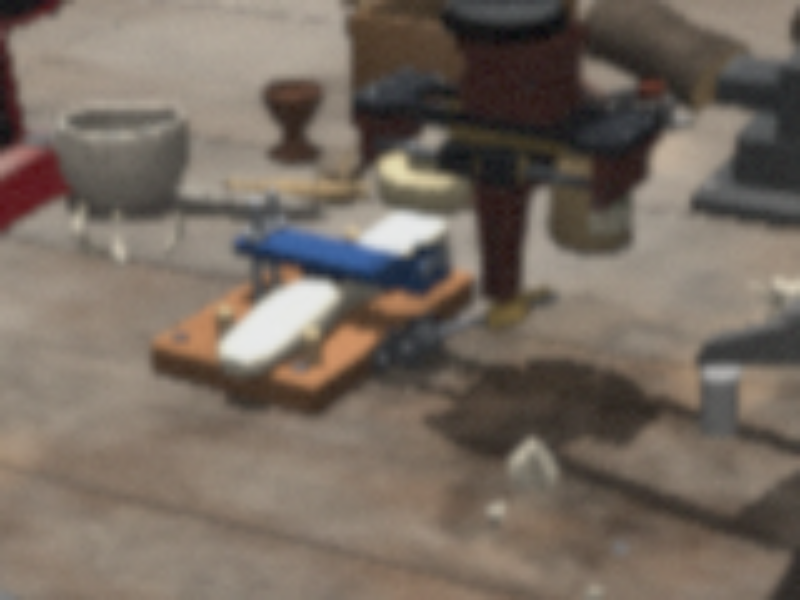

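The bolt has gone over: its end is at about (255,250) and the nut at (295,225), well in front of the strap. I'll back off and measure the lean.

```bash
python3 - <<'E'
import bench as b
from h import *
p=b.state()["ee_pos"]
b.move_l(p+.006*EX+[0,0,.03],.08);b.move_l(p+.02*EX+[0,0,.16],.15)
b.hold(.2)
d=b.get_image("wrist");np.savez("pics/l.npz",**d);cv2.imwrite("pics/l.png",d["frame"])
f=d["frame"];hsv=cv2.cvtColor(f,cv2.COLOR_BGR2HSV)
m=cv2.inRange(hsv,(15,90,40),(32,255,255));v,u=np.nonzero(m);P=pts(d,np.c_[u,v])
L=(P-PIN)@np.c_[EX,EY,[0,0,1]];k=(L[:,0]<-.03)&(L[:,0]>-.13)&(abs(L[:,1])<.035)&(L[:,2]>-.005);L=L[k]
print(k.sum(),L.mean(0),"lean of nut mean",np.arctan2(-L[:,0].mean(),L[:,2].mean()),rep(b.state()))
t=b.get_image("top");cv2.imwrite("pics/lt.png",t["frame"])
E
```

```text
4933 [-0.05664082  0.01679122  0.2609246 ] lean of nut mean 0.2137608874176979 (29.89, array([474.55, -72.38, 224.89]), 'F', array([ 1.1, -0.7,  1. ]), 'M', array([-0.07, -0.09, -0.  ]), 'gap', 0.38)
```

View pics/l.png

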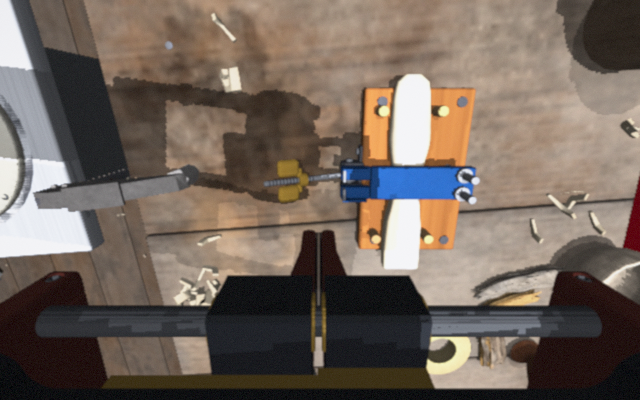

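View pics/lt.png

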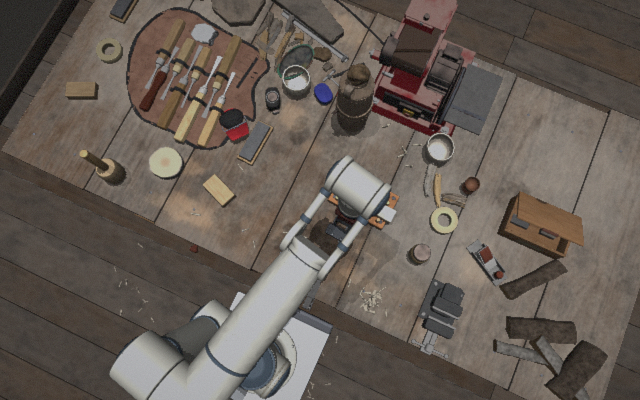

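```bash
python3 - <<'E'
from h import *
d=dict(np.load("pics/l.npz"))
def loc(uv): return (pts(d,uv)-PIN)@np.c_[EX,EY,[0,0,1]]
hsv=cv2.cvtColor(d["frame"],cv2.COLOR_BGR2HSV)
m=cv2.inRange(hsv,(15,90,40),(32,255,255));m[205:]=0;m[:155]=0;m[:,:270]=0;m[:,312:]=0
v,u=np.nonzero(m);L=loc(np.c_[u,v]);L=L[L[:,2]>.01];c=np.median(L,0);print(len(L),c,np.arctan2(-c[0],c[2]))
for u,v in((267,184),(268,184),(272,184),(276,183)): l=loc([[u,v]])[0];print(l,np.arctan2(-l[0],l[2]))
E
```

```text
856 [-0.06849555  0.00335974  0.04039336] 1.0379681997808525
[-0.09269867  0.00058984  0.05256269] 1.0549742540274685
[-0.09194011  0.00014397  0.05080244] 1.0659896956169548
[-0.08802067 -0.0004264   0.0485382 ] 1.0668475216533948
[-8.40124383e-02  9.02595430e-05  4.61508045e-02] 1.0684653545267646
```

The lean is about 1.06 rad at the bolt's tip. The bystanders are at their original pixels, and the gripper is clear.

```bash
python3 - <<'E'
from bench import *
print(job_done(), state()["time"])
E
```

```text
the job is handed in; nothing more can be done
the job is handed in; nothing more can be done
```

The bolt is swung out of the slot and leans about 1.06 rad, past the 0.85 rad needed. I handed the job in after about 30 s; no verdict was reported.

**Unscrewing:** I gripped the wings and turned the nut anticlockwise by feel.
- At 40° of turn the nut was caught, and I stopped at 9.6 N.
- At 60° it scraped over the lip with about 1 mm of forced lift. I did not accept that, so I put the bolt back upright.
- At 80° (about 4 mm of rise) it passed with 4 N or less horizontally and 4.5 N or less vertically.

**Swinging out:** I swung the bolt to 0.3 rad in the grip. Then I released it, backed off along its axis and pushed it over with closed fingers.

**Last checks:**
- **Lean:** depth at the bolt end gave 1.05 to 1.07 rad, and at the nut 1.04 rad.
- **Clearance:** the gripper was well above the bolt, with force readings at noise level (about 1 N).
- **Bystanders:** by eye, all four look unmoved in the top view.

**Less certain:**
- **Rub at 80°:** the nut probably still rubbed the lip slightly, since the tool sat up to 0.9 mm above its commanded arc. The nut's height over the lip (about +0.5 mm, estimated by feel) was never measured directly.
- **Push readings:** the force sensor stayed near zero during the final push, although the bolt clearly moved.

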